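# Lay the stone blank back on the carving easel and close the keeper

## Task

The stone blank has been stood on the easel's base board, a little in front of the sloped backrest. Slide its foot fully home against the bottom of the backrest and lay it back so it leans flat against the slope, then swing the hinged steel keeper at the top of the backrest all the way down over the blank's top edge. Leave the other things on the table where they are.

Things in the scene. Friction and masses are not known exactly. Their poses are not given: they have to be found in the camera images.
- easel: Plywood carving easel, fixed. Base board 170 mm wide (its y), 18 mm thick, from 135 mm in front of the origin to 155 mm behind. Origin: at table height under the bottom edge of the backrest, mid-width; z up, -x is the front (where the blank stands; it looks roughly to the robot's left), +x the back. Behind the backrest two struts run down to the board.
- backrest: Sloped plywood backrest of the easel, 140 mm wide, 124 mm long up the slope, leaning back 28 deg (0.489 rad) from vertical. Origin: middle of the bottom edge of its front face, on the base board's top, 18 mm above the table. z runs up the slope, y along the width (as the easel's y), -x is square out of its front face.
- slab: The stone blank: pale slab 28 mm thick (its x), 110 wide (y), 130 tall (z), about 0.8 kg. Origin: centre of underside. Stands upright, 20 to 50 mm short of the backrest's foot, within 0.15 rad of parallel. Pushed low it slides; pushed 85 mm up with its heel at the foot it tips about its rear edge, past 12 deg falls back itself and stays. Home: origin at (-14,0,0) mm in the backrest's frame.
- keeper (a joint): Angle of the steel keeper, rad: 0 = closed (stop), grows as it opens, to 1.95; starts 1.4 to 1.85, thrown back past upright. Stiff hinge: stays where left, moves with about 1.5 N at the end bar. Closed, the arm points square out from the backrest's face, 28 deg above level to the front, a lip under it hanging 5 mm in front of the blank's face. It cannot close if the blank is not leaning back.
- keeper_hinge (a point): Hinge axis of the keeper (along the easel's y), mid-width, 140 mm up the backrest's z from its origin, in the plane of its front face.
- keeper_bar (a point): Centre of the round cross bar at the keeper's free end, 94 mm from the hinge: 74 mm long (easel's y), 14 mm diameter. The arm is a flat strip 32 mm wide, 8 mm thick; its lip, 33 to 41 mm from the hinge, is 26 mm deep. The keeper can be pushed over by this bar from behind, then pressed down from above.
- mallet: Bystander. Rubber mallet lying down, head 72 mm diameter by 100 mm (its y), handle 220 mm along +x. Origin under the head.
- chisel: Bystander. Chisel with wooden handle lying flat beside the easel, 205 mm along its x, 24 mm high. Origin near the middle.
- offcut: Bystander. Stone offcut 100 by 75 by 50 mm high beside the easel. Origin at the centre of its underside.
- rasp: Bystander. Rasp with wooden handle lying flat, 245 mm along its x, 24 mm high. Origin near the middle.
- brush: Bystander. Bench brush lying on its bristle block, 200 by 45 by 46 mm high. Origin at the centre of its underside.
- jar: Bystander. Glass jar, 70 mm diameter, 90 mm high. Origin at the centre of its underside.
- mug: Bystander. White mug, 80 mm diameter, 90 mm high. Origin at the centre of its underside.

How it is judged:
By the outcome, as a careful person would: the job done as asked, in the order asked, and still so for the second after the job is handed in, with the robot touching nothing.
It also fails if it takes over 61 s, if anything falls off the work surface, if the arm or the gripper's body presses on something with over 40 N, if the wrist force passes 120 N, or if a joint passes its speed limit or range.

## Robot

A 6-joint arm with a two-finger parallel gripper is mounted at the origin on the work surface. World frame = base frame: x ahead of the robot, y to its left, z up, the work surface at z = 0. Lengths are in m, angles in rad, forces in N, time in s.
With the tool pointing down it reaches from about 0.25 to 0.85 m from the base axis. Payload 12.5 kg.
Tool frame: the origin (TCP) lies midway between the tips of the shut fingers; the grasp point (between the pads) lies 19 mm behind it; z points along the fingers, y is the line along which they close (so a half turn about z gives the same grasp; the last joint's range is limited). The gripper opens to 93 mm and grips with 3 to 60 N. Pads are 15 mm wide; open, the fingers measure 128 mm over their backs; the gripper's body (75 mm by 188 mm) begins 65 mm behind the grasp point.
Start: joints at [1.098, 0.351, 1.652, -0, 1.139, -0.085], TCP at [0.208, 0.509, 0.219] pointing down, gripper open.
Joint ranges: [-2.75, 2.75], [-0.79, 2.1], [0.01, 2.65], [-1.57, 4.71], [0.07, 3.14], [-2.87, 2.87]. Speed limits (rad/s): [2.22, 2.22, 2.79, 3.14, 3.14, 3.14].

## Interface

Orientations are given as a unit quaternion [w, x, y, z].
In Python, from workcell import arm, camrig, status gives the robot as it stands (arm), with the cameras (camrig) and the readings (status).
- The arm moves only by the shell command python3 jog.py 'ROWS'. ROWS is rows parted by semicolons, their numbers by spaces, 1 to 5 of them, each of 5 numbers: the opening from 0.0 (shut) to 1.0 (fully open), then dx, dy, dz in m, then a turn about the tool's z in rad; each row is the pose to reach, as a shift and turn from the pose commanded when the command began, along the tool's axes at that moment; what a row does not reach only later rows make up. A row lasts 1/12 s, in which the tool goes at most 0.0417 m and 0.125 rad, less where a joint would pass 70% of its speed; a pose out of reach is approached as far as the arm can. The fingers move at their own pace and stop on an object; the grip force is fixed at half the most. Time passes only in rows, so rows that do not move let the fingers close. It prints the time, the measured TCP pose, the force, the opening and the grip force at its end.
- status.sense(): the state, without advancing time (a new reading comes with each control period).
- camrig.get_image(name): name is "scene" or "side" or "wrist"; returns the picture (480x640x3 uint8, blue, green, red); there is no depth.
- camrig.calibration(name): a dict with "K" (3x3 intrinsics, pixels), "D" ([k1, k2, p1, p2, k3] as OpenCV has them; the pictures are not rectified), "rvec" (rotation vector, rad) and "tvec" (3), from world to camera coordinates, as OpenCV has them; the wrist camera has in their place "tool_from_camera" (4x4, takes a point from camera to tool coordinates, whose origin is the TCP and whose axes are the flange's). Camera axes: x right, y down, z forward; pixel columns grow to the right and rows downward; lengths in m; the calibration is good to about 2 mm. A picture is of the moment at which its call begins: read the wrist's pose just before it. calibration takes no time and is no camera call.
- arm.hand_in(): hands the job in; it is judged then, once.
The state is a dict: "time_s": time; "q": joint angles; "joint_vel": joint speeds; "joint_efforts": joint torques, N m; "tool_pos": TCP position; "tcp_rot": TCP orientation; "ft_force": force on the tool from outside, world axes, zero at the start; "ft_torque": the same for the moment, N m; "width": opening from 0.0 (shut) to 1.0 (fully open); "finger_force": force on a finger pad.
Only numpy, scipy, OpenCV 4.12 (cv2) and the standard library are available. Lean on these libraries where they do the work, as an engineer would, in place of code of your own. Each camera call takes 0.05 s, during which the arm holds its last target. There are 200 camera calls.

## Working session

There is one attempt and no reset: what is moved stays moved. The work goes in short steps, Python scripts to look and compute and a shell command to move; the robot and the scene stay as the last step left them, time stands still between calls to the robot, and variables do not carry over. Pictures are saved under pics/ and viewed, at most 10 in all, crops included, and the job is handed in when it is done.

```bash
ls; mkdir -p pics; python3 - <<'E'
from workcell import arm, camrig, status
import cv2,numpy as np
print(status.sense())
for n in ["scene","side"]:
    cv2.imwrite(f"pics/{n}0.png",camrig.get_image(n))
    c=camrig.calibration(n);R=cv2.Rodrigues(np.array(c["rvec"]))[0]
    print(n,c["K"],c["D"],"cam at",-R.T@np.array(c["tvec"]).ravel(),"fwd",R[2])
E
```

```text
jog.py
pics
workcell.py
{'time_s': 0.0, 'q': array([ 1.09840573e+00,  3.51260492e-01,  1.65241988e+00, -5.85961947e-05,
        1.13908911e+00, -8.46046416e-02]), 'joint_vel': array([ 8.34144201e-04, -5.55160814e-04,  1.95128700e-03, -6.54978612e-05,
        3.19169768e-04,  6.49588375e-04]), 'joint_efforts': array([ 2.90363614e-04, -4.97318852e+01, -2.85256523e+01,  6.98411325e-02,
        2.56645371e-02, -9.96802964e-05]), 'tool_pos': array([0.20781282, 0.50885866, 0.21808974]), 'tcp_rot': array([-1.36183865e-04,  1.92668298e-01,  9.81263767e-01, -5.73055389e-04]), 'ft_force': array([0.41154681, 0.36682429, 0.01755766]), 'ft_torque': array([-0.02431161,  0.00783063,  0.02212117]), 'finger_force': 0.0, 'width': 0.999424372028384}
scene [[439.72148127   0.         319.40345715]
 [  0.         439.72148127 236.31381104]
 [  0.           0.           1.        ]] [-0.09363472  0.          0.          0.          0.        ] cam at [ 1.50744046 -0.08591968  0.73665243] fwd [-0.83872859  0.07124958 -0.53986837]
side [[458.66897209   0.         309.62339317]
 [  0.         458.66897209 243.7287873 ]
 [  0.           0.           1.        ]] [-0.10557662  0.          0.          0.          0.        ] cam at [-0.03160994 -0.62358185  0.7914184 ] fwd [ 0.53484044  0.57344365 -0.62057077]
```

View pics/scene0.png

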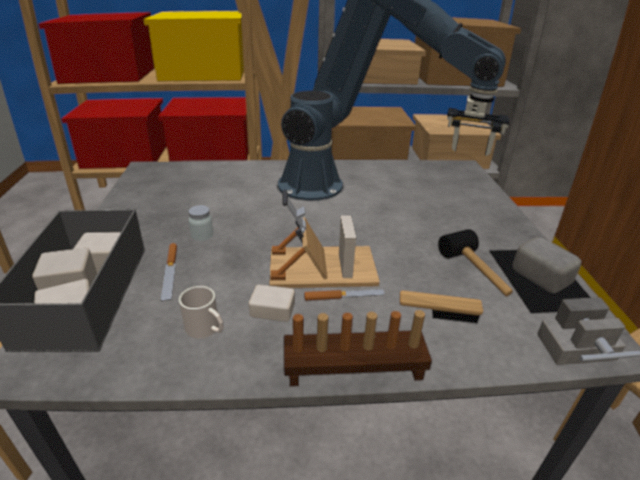

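View pics/side0.png

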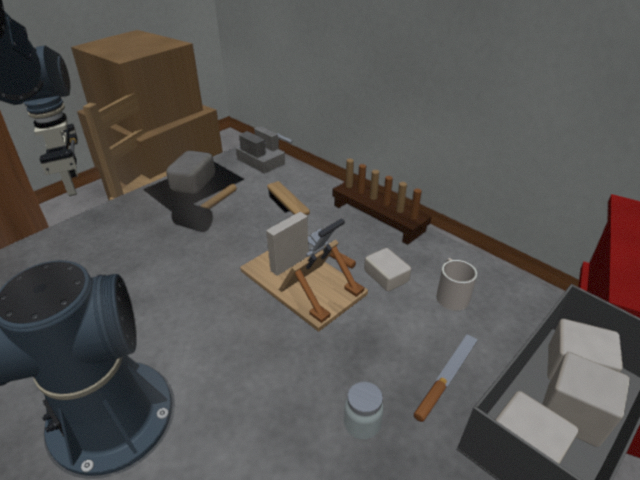

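Scene: the easel board spans about (270-378, 248-285), with the slab upright at (347,245) and the keeper thrown back at (297,215). Side: the board is around (241-366, 245-327), the slab at (288,243) and the keeper bar at (335,228). I'll zoom in.

```bash
python3 - <<'E'
import cv2,numpy as np
a=cv2.imread("pics/scene0.png")[185:295,260:390]; b=cv2.imread("pics/side0.png")[205:335,235:375]
a=cv2.resize(a,None,fx=6,fy=6,interpolation=2)[:600,:780]; b=cv2.resize(b,None,fx=4.5,fy=4.5,interpolation=2)
cv2.imwrite("pics/c1.png",a[:,:]);cv2.imwrite("pics/c2.png",b)
E
```

```text
(no output)
```

View pics/c1.png

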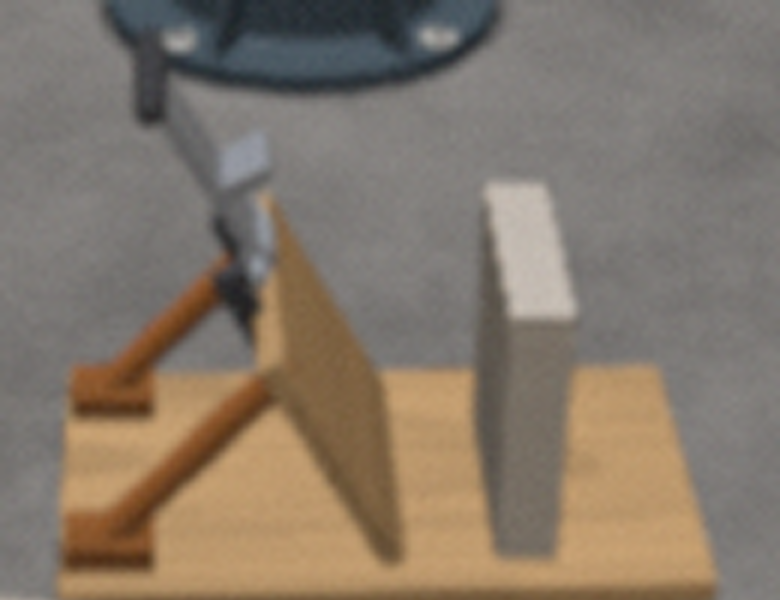

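View pics/c2.png

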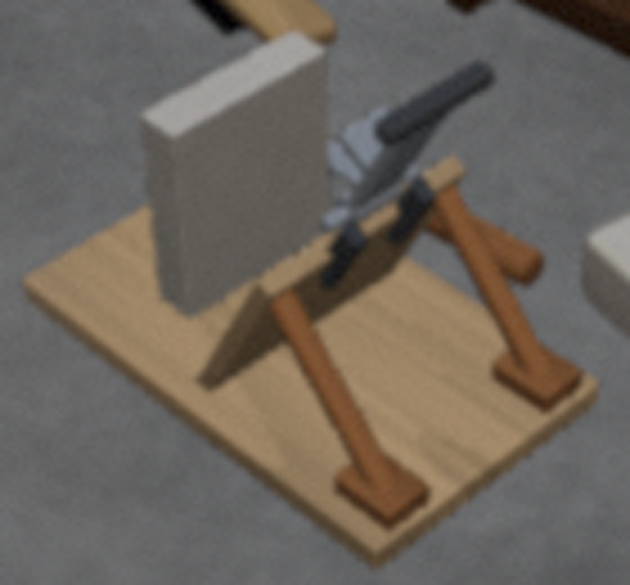

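```bash
cat > h.py <<'E'
from workcell import arm, camrig, status
import cv2,numpy as np
def cam(n):
    c=camrig.calibration(n);R=cv2.Rodrigues(np.array(c["rvec"]))[0];t=np.array(c["tvec"]).ravel()
    return np.array(c["K"]),np.array(c["D"]),R,t
C={n:cam(n) for n in("scene","side")}
def ray(n,p):
    K,D,R,t=C[n];q=cv2.undistortPoints(np.array([[p]],float),K,D).ravel()
    return -R.T@t,R.T@np.r_[q,1]
def plane(n,p,z):
    o,d=ray(n,p);return o+d*(z-o[2])/d[2]
def tri(p,q):
    (a,d),(b,e)=ray("scene",p),ray("side",q)
    s=np.linalg.lstsq(np.c_[d,-e],b-a,rcond=None)[0]
    x,y=a+d*s[0],b+e*s[1];return (x+y)/2,np.linalg.norm(x-y)
def proj(n,X):
    K,D,R,t=C[n];return cv2.projectPoints(np.array(X,float).reshape(-1,1,3),cv2.Rodrigues(R)[0],t,K,D)[0].reshape(-1,2)
E
cat > m.py <<'E'
from h import *
np.set_printoptions(precision=4,suppress=True)
s=lambda u,v:((u+.5)/6-.5+260,(v+.5)/6-.5+185)
d=lambda u,v:((u+.5)/4.5-.5+235,(v+.5)/4.5-.5+205)
for k,u in dict(nl=(60,587),nr=(715,583),fr=(660,366),fl=(72,368)).items(): print("board scene",k,plane("scene",s(*u),.018))
for k,u in dict(fr=(25,282),fl=(375,555),nl=(598,382)).items(): print("board side",k,plane("side",d(*u),.018))
for k,(u,v) in dict(nl=((60,587),(598,382)),fr=((660,366),(25,282)),slabRearNear=((512,320),(326,50)),frontNear=((578,318),(292,32)),rearFar=((484,184),(178,135)),frontFar=((548,182),(143,115)),barnear=((150,118),(483,72)),barfar=((150,40),(390,128))).items(): print("tri",k,*tri(s(*u),d(*v)))
print("slab bottom", plane("scene",s(498,555),.018),plane("scene",s(553,555),.018),plane("side",d(188,315),.018))
print("backrest bottom",plane("scene",s(393,562),.018),plane("side",d(210,385),.018))
E
python3 m.py
```

```text
board scene nl [ 0.608  -0.1357  0.018 ]
board scene nr [0.6163 0.1497 0.018 ]
board scene fr [0.446  0.1535 0.018 ]
board scene fl [ 0.4384 -0.1342  0.018 ]
board side fr [0.4422 0.1487 0.018 ]
board side fl [ 0.4394 -0.1378  0.018 ]
board side nl [ 0.6091 -0.1364  0.018 ]
tri nl [ 0.6088 -0.1361  0.0183] 0.0009049528911774699
tri fr [0.4439 0.153  0.0155] 0.002694716422192083
tri slabRearNear [0.5973 0.056  0.1456] 0.0021975436500613673
tri frontNear [0.5968 0.0832 0.1453] 0.001060492737183057
tri rearFar [0.4893 0.0551 0.1475] 7.492909761391389e-05
tri frontFar [0.4885 0.0835 0.147 ] 0.0019095275633354012
tri barnear [ 0.5613 -0.092   0.223 ] 0.0023122652519950364
tri barfar [ 0.4973 -0.0926  0.2254] 0.00046774058660031885
slab bottom [0.5927 0.0566 0.018 ] [0.5936 0.0811 0.018 ] [0.4897 0.061  0.018 ]
backrest bottom [0.5959 0.0098 0.018 ] [0.4614 0.0101 0.018 ]
```

```bash
cat > go.py <<'E'
import sys
from h import *
from scipy.spatial.transform import Rotation as Ro
np.set_printoptions(precision=4,suppress=True)
s=status.sense();w,x,y,z=s["tcp_rot"];R=Ro.from_quat([x,y,z,w]).as_matrix()
print(s["time_s"],"pos",s["tool_pos"],"ydir",R[:2,1],"F",s["ft_force"],"width",s["width"])
if len(sys.argv)>3: print("tool delta",R.T@(np.array(sys.argv[1:4],float)-s["tool_pos"]))
E
J="python3 jog.py"
python3 jog.py '1 -.032 -.019 -.004; 1 0 0 0' 2>&1 | head -3
python3 jog.py '1 -.032 -.019 -.004 0; 1 -.064 -.037 -.006 0; 1 -.096 -.056 -.006 0; 1 -.128 -.074 -.007 0; 1 -.159 -.093 -.007 0'
python3 jog.py '1 -.032 -.019 -.004 0; 1 -.064 -.037 -.006 0; 1 -.096 -.056 -.006 0; 1 -.128 -.074 -.007 0; 1 -.159 -.093 -.007 0'
python3 jog.py '1 -.032 -.019 -.004 0; 1 -.064 -.037 -.006 0; 1 -.096 -.056 -.006 0; 1 -.128 -.074 -.007 0; 1 -.159 -.093 -.007 0'
python3 jog.py '1 0 0 0 -.12; 1 0 0 0 -.24; 1 0 0 0 -.36; 1 0 0 0 -.387; 1 0 0 0 -.387'
python3 go.py .543 .0695 .24
```

```text
Traceback (most recent call last):
  File "jog.py", line 5, in <module>
    connect(sys.argv[1:4])
time_s: 0.52
tool_pos: [0.3207, 0.3614, 0.2256]
tcp_rot: [0.0, 0.193, 0.981, -0.0]
ft_force: [1.0, 1.2, 0.0]
width: 1.002
finger_force: 0.0
time_s: 0.93
tool_pos: [0.4329, 0.2151, 0.2327]
tcp_rot: [0.0, 0.193, 0.981, 0.0]
ft_force: [0.6, 1.2, -0.3]
width: 1.0
finger_force: 0.0
time_s: 1.35
tool_pos: [0.5449, 0.0688, 0.2396]
tcp_rot: [-0.0, 0.193, 0.981, 0.0]
ft_force: [0.5, -0.2, 0.1]
width: 1.0
finger_force: 0.0
time_s: 1.77
tool_pos: [0.5439, 0.0704, 0.2393]
tcp_rot: [-0.0, -0.0, 1.0, -0.0]
ft_force: [0.0, -0.2, -0.8]
width: 1.001
finger_force: 0.0
1.7667 pos [0.5439 0.0704 0.2393] ydir [-0.0003  1.    ] F [ 0.0356 -0.1679 -0.8363] width 1.0011578510225394
tool delta [ 0.0009 -0.0009 -0.0007]
```

```bash
python3 jog.py '1 0 0 .035 0; 1 0 0 .07 0; 1 0 0 .1 0; 1 0 0 .117 0; 1 0 0 .117 0'
python3 jog.py '0 0 0 0 0; 0 0 0 0 0; 0 0 0 0 0; 0 0 0 0 0; 0 0 0 0 0'
python3 jog.py '0 0 0 0 0; 0 0 0 0 0; 0 0 0 0 0; 0 0 0 0 0; 0 0 0 0 0'
python3 - <<'E'
from h import *
a=camrig.get_image("scene")[175:295,230:390]; b=camrig.get_image("side")[165:335,235:375]
a=cv2.resize(a,None,fx=2.5,fy=2.5,interpolation=2);b=cv2.resize(b,None,fx=2.5,fy=2.5,interpolation=2)
o=np.zeros((430,800,3),np.uint8);o[:300,:400]=a;o[:425,420:770]=b
cv2.imwrite("pics/g1.png",o)
E
```

```text
time_s: 2.18
tool_pos: [0.5419, 0.0704, 0.119]
tcp_rot: [-0.003, 0.001, 1.0, -0.0]
ft_force: [-0.5, 0.0, 0.3]
width: 0.999
finger_force: 0.0
time_s: 2.6
tool_pos: [0.5445, 0.0705, 0.1236]
tcp_rot: [0.001, 0.001, 1.0, 0.0]
ft_force: [0.7, -0.0, 0.1]
width: 0.688
finger_force: 0.0
time_s: 3.02
tool_pos: [0.544, 0.0705, 0.1226]
tcp_rot: [-0.0, 0.0, 1.0, -0.0]
ft_force: [0.1, -5.3, 2.0]
width: 0.334
finger_force: 2.1
```

View pics/g1.png

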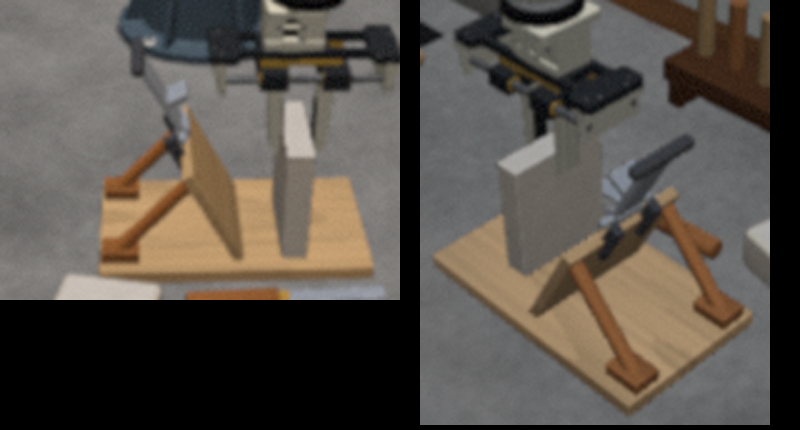

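```bash
python3 jog.py '0 0 0 0 0; 0 0 0 0 0; 0 0 0 0 0; 0 0 0 -.002 0; 0 0 0 -.004 0'
python3 jog.py '0 .005 -.006 0 .005; 0 .01 -.012 0 .01; 0 .015 -.018 0 .015; 0 .015 -.024 0 .015;0 .015 -.028 0 .015'
python3 jog.py '0 0 0 0 0; 0 0 0 0 0;0 0 0 .002 0; 0 0 0 .004 0; 0 0 0 .004 0'
python3 jog.py '0 0 0 0 0; 0 0 0 0 0;0 0 0 0 0'
python3 - <<'E'
from h import *
a=camrig.get_image("scene")[195:295,250:390]; b=camrig.get_image("side")[185:315,235:355]
a=cv2.resize(a,None,fx=3,fy=3,interpolation=2);b=cv2.resize(b,None,fx=3,fy=3,interpolation=2)
o=np.zeros((400,800,3),np.uint8);o[:300,:420]=a;o[:390,430:790]=b
cv2.imwrite("pics/g2.png",o)
E
```

```text
time_s: 3.53
tool_pos: [0.5431, 0.0706, 0.1258]
tcp_rot: [-0.001, 0.0, 1.0, 0.0]
ft_force: [-0.2, 0.0, -9.0]
width: 0.297
finger_force: 29.9
time_s: 3.95
tool_pos: [0.5286, 0.0416, 0.1266]
tcp_rot: [-0.0, 0.008, 1.0, -0.0]
ft_force: [0.9, 1.0, -8.3]
width: 0.301
finger_force: 30.0
time_s: 4.37
tool_pos: [0.5294, 0.0427, 0.1227]
tcp_rot: [0.0, 0.008, 1.0, -0.0]
ft_force: [0.7, -0.8, -5.6]
width: 0.298
finger_force: 30.0
time_s: 4.62
tool_pos: [0.5293, 0.0426, 0.1228]
tcp_rot: [0.0, 0.008, 1.0, 0.0]
ft_force: [1.6, -0.3, -5.5]
width: 0.301
finger_force: 30.0
```

View pics/g2.png

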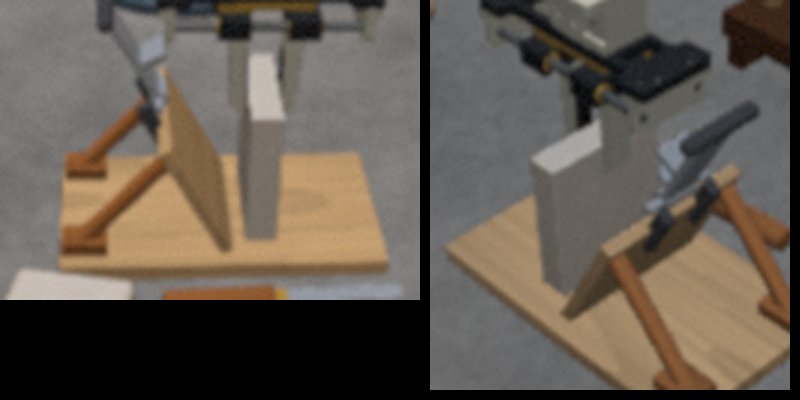

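The slab is gripped upright near the board, with a small gap left to the backrest foot (scene crop: slab heel at x≈245, backrest foot at x≈230). I'll creep on while watching the force.

```bash
python3 jog.py '0 0 0 .001 0; 0 0 -.003 .001 0; 0 0 -.006 .001 0; 0 0 -.006 .001 0'
python3 jog.py '0 0 -.001 0 0; 0 0 -.002 0 0; 0 0 -.003 0 0; 0 0 -.003 0 0'
python3 jog.py '0 0 -.001 0 0; 0 0 -.002 0 0; 0 0 -.002 0 0; 0 0 -.002 0 0'
```

```text
time_s: 5.05
tool_pos: [0.5296, 0.0368, 0.1226]
tcp_rot: [0.001, 0.008, 1.0, 0.0]
ft_force: [0.5, 3.8, 6.5]
width: 0.298
finger_force: 30.0
time_s: 5.38
tool_pos: [0.5296, 0.0341, 0.1226]
tcp_rot: [0.001, 0.008, 1.0, 0.001]
ft_force: [0.5, 4.9, 4.8]
width: 0.301
finger_force: 30.0
time_s: 5.72
tool_pos: [0.5296, 0.0321, 0.1226]
tcp_rot: [0.001, 0.008, 1.0, 0.001]
ft_force: [0.7, 5.2, 6.9]
width: 0.3
finger_force: 30.0
```

```bash
python3 jog.py '0 0 -.001 0 0; 0 0 -.0015 0 0; 0 0 -.0015 0 0'
python3 jog.py '0 0 -.001 0 0; 0 0 -.0015 0 0; 0 0 -.0015 0 0'
python3 jog.py '0 0 -.001 0 0; 0 0 -.0015 0 0; 0 0 -.0015 0 0'
```

```text
time_s: 5.97
tool_pos: [0.5295, 0.0309, 0.1226]
tcp_rot: [0.001, 0.008, 1.0, 0.001]
ft_force: [0.2, 6.9, 6.2]
width: 0.297
finger_force: 30.0
time_s: 6.22
tool_pos: [0.5295, 0.0298, 0.1228]
tcp_rot: [0.001, 0.008, 1.0, 0.001]
ft_force: [-0.7, 9.8, 6.6]
width: 0.299
finger_force: 30.1
time_s: 6.47
tool_pos: [0.5295, 0.0286, 0.123]
tcp_rot: [0.001, 0.008, 1.0, 0.001]
ft_force: [-1.5, 11.8, 10.3]
width: 0.299
finger_force: 30.2
```

```bash
python3 jog.py '0 0 -.001 0 0; 0 0 -.0015 0 0; 0 0 -.0015 0 0'
python3 jog.py '0 0 -.001 0 0; 0 0 -.0015 0 0; 0 0 -.0015 0 0'
python3 - <<'E'
from h import *
print(status.sense()["ft_torque"])
a=camrig.get_image("scene")[215:275,290:370]; b=camrig.get_image("side")[215:305,245:335]
a=cv2.resize(a,None,fx=5,fy=5,interpolation=2);b=cv2.resize(b,None,fx=4.3,fy=4.3,interpolation=2)
o=np.zeros((400,800,3),np.uint8);o[:300,:400]=a;o[:387,405:405+387]=b
cv2.imwrite("pics/g3.png",o)
E
```

```text
time_s: 6.72
tool_pos: [0.5295, 0.0271, 0.1231]
tcp_rot: [0.001, 0.008, 1.0, 0.002]
ft_force: [-2.6, 11.9, 11.3]
width: 0.301
finger_force: 30.4
time_s: 6.97
tool_pos: [0.5295, 0.0257, 0.1231]
tcp_rot: [0.001, 0.008, 1.0, 0.002]
ft_force: [-2.4, 12.2, 12.3]
width: 0.303
finger_force: 30.6
[3.42548721 0.37376036 0.11306067]
```

View pics/g3.png

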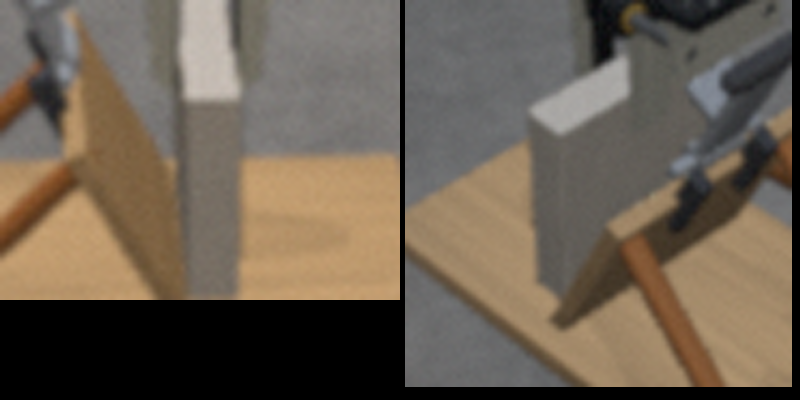

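Both heel ends touch the backrest foot (scene crop about (185,295), side crop about (560,310)). I'll release a little, rise, and come round to the front with the tool turned 90°.

```bash
python3 jog.py '.5 0 0 0 0; .5 0 0 0 0; .5 0 0 0 0; .5 0 0 0 0; .5 0 0 0 0'
python3 jog.py '.5 0 0 -.01 0; .5 0 0 -.03 0; .5 0 0 -.055 0; .5 0 0 -.075 0; .5 0 0 -.075 0'
python3 jog.py '0 0 .025 0 0; 0 0 .05 0 0; 0 0 .075 0 0; 0 0 .085 0 0; 0 0 .085 0 0'
python3 -c "from workcell import arm, camrig, status;print(status.sense()['q'])"
python3 go.py .528 .09 .103
```

```text
time_s: 7.48
tool_pos: [0.5286, 0.0238, 0.1215]
tcp_rot: [-0.0, 0.008, 1.0, -0.0]
ft_force: [0.9, -0.1, -0.9]
width: 0.498
finger_force: 0.0
time_s: 7.9
tool_pos: [0.5305, 0.0238, 0.2011]
tcp_rot: [0.003, 0.008, 1.0, -0.0]
ft_force: [0.3, -0.1, 1.5]
width: 0.501
finger_force: 0.0
time_s: 8.32
tool_pos: [0.5298, 0.1104, 0.1965]
tcp_rot: [-0.0, 0.007, 1.0, 0.0]
ft_force: [0.8, 0.1, -0.5]
width: 0.192
finger_force: 0.0
[ 1.19426630e-01  3.59495075e-01  1.69826769e+00  9.45001087e-05
  1.08421919e+00 -1.43781795e+00]
8.3167 pos [0.5298 0.1104 0.1965] ydir [0.0136 0.9999] F [ 0.7581  0.0537 -0.4804] width 0.19178959892646574
tool delta [ 0.0015 -0.0205  0.0935]
```

```bash
python3 jog.py '0 0 0 0 .125; 0 0 0 0 .25; 0 0 0 0 .375; 0 0 0 0 .5; 0 0 0 0 .625'
python3 jog.py '0 0 0 0 .125; 0 0 0 0 .25; 0 0 0 0 .375; 0 0 0 0 .5; 0 0 0 0 .625'
python3 jog.py '0 0 0 0 .125; 0 0 0 0 .25; 0 0 0 0 .321; 0 0 0 0 .321'
python3 jog.py '0 0 0 .03 0; 0 0 0 .06 0; 0 0 0 .085 0; 0 0 0 .0935 0; 0 0 0 .0935 0'
python3 go.py .528 .055 .103
python3 - <<'E'
from h import *
a=camrig.get_image("scene")[175:275,270:410]; b=camrig.get_image("side")[185:315,235:355]
a=cv2.resize(a,None,fx=3,fy=3,interpolation=2);b=cv2.resize(b,None,fx=3,fy=3,interpolation=2)
o=np.zeros((400,800,3),np.uint8);o[:300,:420]=a;o[:390,430:790]=b
cv2.imwrite("pics/g4.png",o)
E
```

```text
time_s: 8.73
tool_pos: [0.53, 0.1077, 0.1965]
tcp_rot: [-0.0, 0.318, 0.948, -0.0]
ft_force: [-0.0, -0.0, -0.4]
width: 0.005
finger_force: 0.0
time_s: 9.15
tool_pos: [0.53, 0.1077, 0.1965]
tcp_rot: [-0.0, 0.594, 0.804, -0.0]
ft_force: [-0.1, 0.4, -0.1]
width: 0.007
finger_force: 0.0
time_s: 9.48
tool_pos: [0.53, 0.1078, 0.1965]
tcp_rot: [0.0, 0.714, 0.7, -0.0]
ft_force: [-0.2, 0.3, 0.0]
width: 0.007
finger_force: 0.0
time_s: 9.9
tool_pos: [0.529, 0.1083, 0.1015]
tcp_rot: [-0.001, 0.712, 0.702, -0.002]
ft_force: [0.6, -0.3, -0.2]
width: 0.008
finger_force: 0.0
9.9 pos [0.529  0.1083 0.1015] ydir [ 0.9999 -0.0146] F [ 0.5792 -0.3053 -0.2219] width 0.007902374526183682
tool delta [-0.0533 -0.0003 -0.0015]
```

View pics/g4.png

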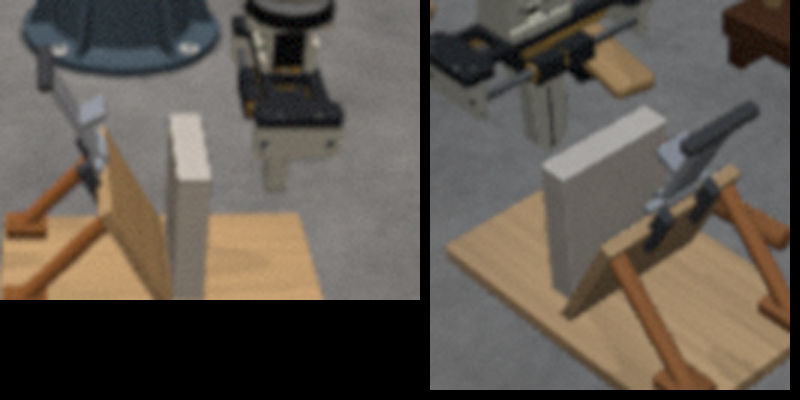

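The slab stands with its heel at the foot, and the closed fingers are in front of it at slab height. Now the push.

```bash
python3 jog.py '0 -.02 0 -.001 0; 0 -.04 0 -.001 0; 0 -.048 0 -.001 0; 0 -.054 0 -.001 0'
python3 jog.py '0 -.004 0 0 0; 0 -.008 0 0 0; 0 -.012 0 0 0; 0 -.016 0 0 0; 0 -.02 0 0 0'
python3 jog.py '0 -.003 0 0 0; 0 -.006 0 0 0; 0 -.01 0 0 0; 0 -.013 0 0 0; 0 -.016 0 0 0'
python3 jog.py '0 -.003 0 0 0; 0 -.006 0 0 0; 0 -.009 0 0 0; 0 -.009 0 0 0; 0 -.009 0 0 0'
python3 - <<'E'
from h import *
a=camrig.get_image("scene")[175:275,270:410]; b=camrig.get_image("side")[185:315,235:355]
a=cv2.resize(a,None,fx=3,fy=3,interpolation=2);b=cv2.resize(b,None,fx=3,fy=3,interpolation=2)
o=np.zeros((400,800,3),np.uint8);o[:300,:420]=a;o[:390,430:790]=b
cv2.imwrite("pics/g5.png",o)
E
```

```text
time_s: 10.33
tool_pos: [0.5299, 0.0542, 0.1055]
tcp_rot: [0.001, 0.713, 0.701, 0.001]
ft_force: [-0.4, -0.6, 0.5]
width: 0.011
finger_force: 0.7
time_s: 10.75
tool_pos: [0.5288, 0.0349, 0.1041]
tcp_rot: [-0.0, 0.713, 0.702, -0.0]
ft_force: [-0.1, -0.4, -0.4]
width: 0.007
finger_force: 0.0
time_s: 11.17
tool_pos: [0.5286, 0.0187, 0.1041]
tcp_rot: [-0.0, 0.713, 0.701, -0.0]
ft_force: [-0.5, -0.2, 0.7]
width: 0.007
finger_force: 0.0
time_s: 11.58
tool_pos: [0.5285, 0.0119, 0.104]
tcp_rot: [-0.001, 0.713, 0.701, 0.001]
ft_force: [1.9, 15.6, -1.6]
width: 0.006
finger_force: 6.8
```

View pics/g5.png

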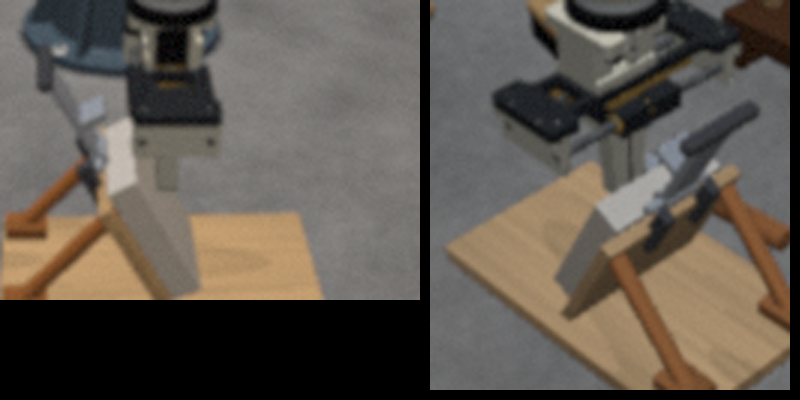

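The slab leans flat on the backrest, with its top edge under the keeper lip. As a check I'll also press low on the foot.

```bash
python3 jog.py '0 .02 0 0 0; 0 .045 0 0 0; 0 .06 0 .02 0; 0 .06 0 .045 0; 0 .06 0 .059 0'
python3 jog.py '0 -.01 0 0 0; 0 -.02 0 0 0; 0 -.026 0 0 0; 0 -.026 0 0 0'
python3 jog.py '0 -.002 0 0 0; 0 -.004 0 0 0; 0 -.004 0 0 0'
python3 jog.py '0 -.001 0 0 0; 0 -.002 0 0 0; 0 -.002 0 0 0'
python3 jog.py '0 -.001 0 0 0; 0 -.002 0 0 0; 0 -.002 0 0 0'
```

```text
time_s: 12.1
tool_pos: [0.5287, 0.0707, 0.0434]
tcp_rot: [-0.0, 0.712, 0.702, -0.0]
ft_force: [-0.0, -0.3, -0.2]
width: 0.002
finger_force: 0.0
time_s: 12.43
tool_pos: [0.5295, 0.0431, 0.0462]
tcp_rot: [-0.0, 0.714, 0.701, 0.001]
ft_force: [-0.6, 4.8, -0.2]
width: 0.01
finger_force: 2.3
time_s: 12.68
tool_pos: [0.5294, 0.0422, 0.0462]
tcp_rot: [-0.001, 0.714, 0.7, 0.002]
ft_force: [0.9, 30.1, -3.0]
width: 0.008
finger_force: 11.9
time_s: 12.93
tool_pos: [0.5294, 0.0419, 0.0462]
tcp_rot: [-0.002, 0.714, 0.7, 0.003]
ft_force: [2.6, 42.1, -4.6]
width: 0.007
finger_force: 17.5
time_s: 13.18
tool_pos: [0.5294, 0.0416, 0.0462]
tcp_rot: [-0.003, 0.714, 0.7, 0.004]
ft_force: [3.0, 56.6, -5.7]
width: 0.006
finger_force: 23.5
```

```bash
python3 jog.py '0 .02 0 0 0; 0 .05 0 0 0; 0 .05 0 -.04 0; 0 .05 0 -.08 0; 0 .05 0 -.12 0'
python3 jog.py '0 0 0 -.04 0; 0 0 0 -.08 0; 0 0 0 -.12 0; 0 0 0 -.13 0; 0 0 0 -.13 0'
python3 jog.py '0 -.04 0 0 0; 0 -.08 0 0 0; 0 -.12 0 0 0; 0 -.16 0 0 0; 0 -.2 0 0 0'
python3 jog.py '0 -.01 0 0 0; 0 -.018 0 0 0; 0 -.018 0 0 0'
python3 go.py .529 -.13 .213
```

```text
time_s: 13.6
tool_pos: [0.5296, 0.0855, 0.1677]
tcp_rot: [0.0, 0.713, 0.701, 0.0]
ft_force: [0.9, 0.3, -0.1]
width: 0.005
finger_force: 0.0
time_s: 14.02
tool_pos: [0.531, 0.0852, 0.2996]
tcp_rot: [0.003, 0.713, 0.701, 0.003]
ft_force: [0.3, 1.1, -0.4]
width: 0.005
finger_force: 0.0
time_s: 14.43
tool_pos: [0.5253, -0.1162, 0.2939]
tcp_rot: [-0.001, 0.713, 0.701, -0.0]
ft_force: [0.9, 0.2, 0.2]
width: 0.007
finger_force: 0.0
time_s: 14.68
tool_pos: [0.5257, -0.133, 0.2941]
tcp_rot: [-0.001, 0.713, 0.701, -0.0]
ft_force: [-0.9, -0.6, -0.4]
width: 0.004
finger_force: 0.0
14.6833 pos [ 0.5257 -0.133   0.2941] ydir [ 0.9998 -0.0179] F [-0.8572 -0.6199 -0.3651] width 0.004329086061223008
tool delta [0.0031 0.0034 0.0811]
```

```bash
python3 jog.py '0 .003 .003 .03 0; 0 .003 .003 .06 0; 0 .003 .003 .075 0; 0 .003 .003 .081 0; 0 .003 .003 .081 0'
python3 jog.py '0 .01 0 0 0; 0 .02 0 0 0; 0 .03 0 0 0; 0 .04 0 0 0; 0 .05 0 0 0'
python3 jog.py '0 .01 0 0 0; 0 .02 0 0 0; 0 .03 0 0 0; 0 .04 0 0 0; 0 .05 0 0 0'
python3 jog.py '0 .01 0 0 0; 0 .02 0 0 0; 0 .02 0 0 0'
python3 - <<'E'
from h import *
a=camrig.get_image("scene")[175:275,250:390]; b=camrig.get_image("side")[175:305,245:365]
a=cv2.resize(a,None,fx=3,fy=3,interpolation=2);b=cv2.resize(b,None,fx=3,fy=3,interpolation=2)
o=np.zeros((400,800,3),np.uint8);o[:300,:420]=a;o[:390,430:790]=b
cv2.imwrite("pics/g6.png",o)
E
```

```text
time_s: 15.1
tool_pos: [0.5287, -0.1278, 0.2129]
tcp_rot: [-0.001, 0.712, 0.702, -0.001]
ft_force: [-0.4, -0.3, 0.2]
width: 0.007
finger_force: 0.0
time_s: 15.52
tool_pos: [0.5303, -0.0778, 0.2149]
tcp_rot: [0.001, 0.713, 0.702, 0.0]
ft_force: [0.0, -2.6, 1.3]
width: 0.005
finger_force: 0.9
time_s: 15.93
tool_pos: [0.5307, -0.028, 0.2139]
tcp_rot: [-0.0, 0.713, 0.701, -0.0]
ft_force: [0.6, -2.4, -0.6]
width: 0.004
finger_force: 0.7
time_s: 16.18
tool_pos: [0.5311, -0.0072, 0.2141]
tcp_rot: [-0.0, 0.712, 0.702, 0.0]
ft_force: [-0.1, 0.4, 0.3]
width: 0.002
finger_force: 0.0
```

View pics/g6.png

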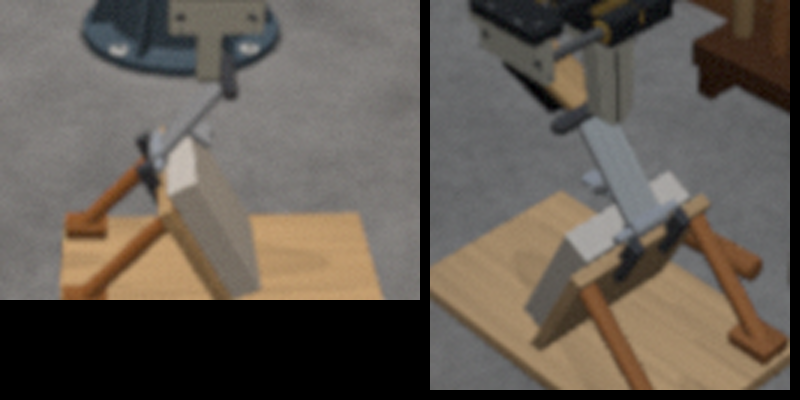

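The keeper is over and leaning forward, about 22° above closed, with its bar at roughly y=.01. Now I'll press it down from above.

```bash
python3 jog.py '0 0 0 -.02 0; 0 0 0 -.036 0; 0 .015 0 -.036 0; 0 .029 0 -.036 0; 0 .029 0 -.036 0'
python3 jog.py '0 0 0 .012 0; 0 .002 0 .024 0; 0 .005 0 .034 0; 0 .009 0 .044 0; 0 .011 0 .05 0'
python3 jog.py '0 .001 0 .003 0; 0 .001 0 .006 0; 0 .001 0 .006 0'
python3 jog.py '0 0 0 .002 0; 0 0 0 .003 0; 0 0 0 .003 0'
```

```text
time_s: 16.7
tool_pos: [0.5317, 0.0211, 0.2504]
tcp_rot: [-0.0, 0.713, 0.702, 0.0]
ft_force: [-0.8, 0.2, -0.4]
width: 0.003
finger_force: 0.0
time_s: 17.12
tool_pos: [0.5325, 0.0369, 0.203]
tcp_rot: [-0.003, 0.713, 0.701, 0.006]
ft_force: [-11.9, 52.2, 43.4]
width: 0.005
finger_force: 33.9
time_s: 17.37
tool_pos: [0.5328, 0.0403, 0.198]
tcp_rot: [-0.004, 0.713, 0.701, 0.007]
ft_force: [-10.5, 58.8, 39.4]
width: 0.003
finger_force: 34.7
time_s: 17.62
tool_pos: [0.5329, 0.0416, 0.1957]
tcp_rot: [-0.005, 0.713, 0.701, 0.008]
ft_force: [-12.5, 67.4, 44.1]
width: 0.005
finger_force: 39.7
```

```bash
python3 jog.py '0 0 0 -.02 0; 0 0 0 -.06 0; 0 0 0 -.06 0; 0 0 0 -.06 0'
python3 - <<'E'
from h import *
A=camrig.get_image("scene");B=camrig.get_image("side");cv2.imwrite("pics/s7.png",A);cv2.imwrite("pics/d7.png",B)
a=cv2.resize(A[185:275,270:370],None,fx=4,fy=4,interpolation=2);b=cv2.resize(B[195:305,255:350],None,fx=4,fy=4,interpolation=2)
o=np.zeros((440,800,3),np.uint8);o[:360,:400]=a;o[:440,410:790]=b
cv2.imwrite("pics/g7.png",o)
E
```

```text
time_s: 17.95
tool_pos: [0.5327, 0.0315, 0.2527]
tcp_rot: [0.001, 0.713, 0.701, 0.001]
ft_force: [0.2, -0.5, 0.3]
width: 0.005
finger_force: 0.0
```

View pics/g7.png

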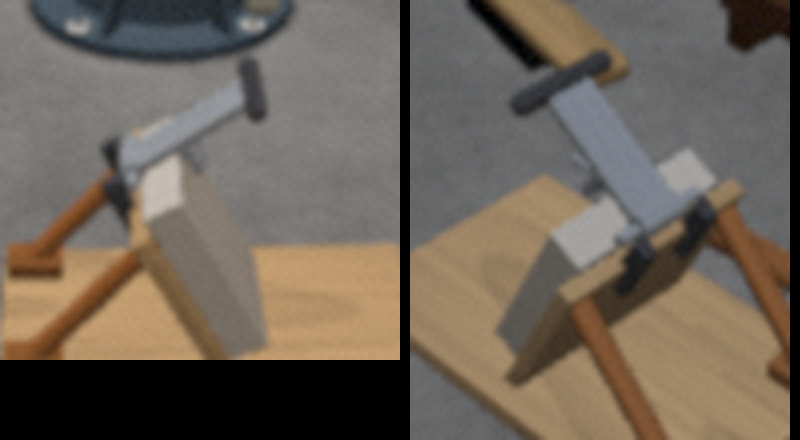

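```bash
python3 - <<'E'
from h import *
s=lambda u,v:((u+.5)/4-.5+270,(v+.5)/4-.5+185)
d=lambda u,v:((u-410+.5)/4-.5+255,(v+.5)/4-.5+195)
far=tri(s(248,66),d(519,103));near=tri(s(257,112),d(603,60));print(far,near)
m=(far[0]+near[0])/2
for h in([-.049,.1416],):
  v=m[1:]-h;print(m,"len",np.hypot(*v),"keeper rad",np.arctan2(v[1],v[0])-.489)
# predicted bar ends, for a set of angles
for k in(0,.1,.2,.3):
  a=.489+k;c=[.528,-.049+.094*np.cos(a),.1416+.094*np.sin(a)]
  print(k,np.round(c,4),((proj("scene",c)-[270,185])*4)[0],((proj("side",c)-[255,195])*4+[410,0])[0])
# bar dark mask centroids
for n,f,(x0,y0,x1,y1) in(("scene","s7",(322,195,345,220)),("side","d7",(275,200,312,232))):
  g=cv2.cvtColor(cv2.imread(f"pics/{f}.png"),6)[y0:y1,x0:x1];M=(g<75);N,L,S,Ce=cv2.connectedComponentsWithStats(M.astype(np.uint8));print(n,S[1:],Ce[1:]+[x0,y0])
E
```

```text
(array([0.49653753, 0.03027159, 0.19568364]), np.float64(0.002641267071673263)) (array([0.55907201, 0.02918328, 0.19578798]), np.float64(0.00021607617317911205))
[0.52780477 0.02972743 0.19573581] len 0.09554420576764222 keeper rad 0.11337964946398915
0 [0.528  0.034  0.1858] [257.73228604  99.93669862] [557.08911264  91.74018088]
0.1 [0.528  0.0292 0.1938] [250.7591007   89.00301881] [562.12546904  83.5549476 ]
0.2 [0.528  0.0236 0.2014] [242.47415487  78.71500075] [568.20968659  76.55555146]
0.3 [0.528  0.0172 0.2083] [232.95071083  69.19064818] [575.3058455   70.83788743]
scene [[ 0  0 14  5 39]
 [ 8  5  6 15 53]] [[327.41025641 196.38461538]
 [332.67924528 207.13207547]]
side [[  0   0  30  24 241]
 [ 31  13   3   2   3]] [[287.75103734 211.406639  ]
 [307.         213.66666667]]
```

The bar is about 0.1 rad short of closed. The fingertips had slipped to the front of the bar and wedged there, so I'll press again slightly further back.

```bash
python3 jog.py '0 -.005 -.004 .015 0; 0 -.005 -.004 .03 0; 0 -.005 -.004 .042 0; 0 -.005 -.004 .047 0; 0 -.005 -.004 .047 0'
python3 jog.py '0 0 0 .003 0; 0 0 0 .006 0; 0 0 0 .006 0'
python3 jog.py '0 0 0 .003 0; 0 0 0 .005 0; 0 0 0 .005 0'
```

```text
time_s: 18.47
tool_pos: [0.5268, 0.0268, 0.2022]
tcp_rot: [-0.001, 0.713, 0.701, -0.001]
ft_force: [-0.5, -0.5, 0.2]
width: 0.003
finger_force: 0.0
time_s: 18.72
tool_pos: [0.5279, 0.027, 0.198]
tcp_rot: [0.0, 0.713, 0.701, 0.0]
ft_force: [0.4, -0.8, -0.0]
width: 0.006
finger_force: 0.0
time_s: 18.97
tool_pos: [0.5278, 0.027, 0.193]
tcp_rot: [0.0, 0.713, 0.701, 0.0]
ft_force: [0.5, 1.0, -0.1]
width: 0.007
finger_force: 0.2
```

```bash
python3 jog.py '0 0 0 .001 0; 0 0 0 .002 0; 0 0 0 .002 0'
python3 jog.py '0 0 0 .001 0; 0 0 0 .002 0; 0 0 0 .002 0'
python3 jog.py '0 0 0 .001 0; 0 0 0 .002 0; 0 0 0 .002 0'
```

```text
time_s: 19.22
tool_pos: [0.528, 0.027, 0.1924]
tcp_rot: [0.0, 0.713, 0.701, 0.0]
ft_force: [-4.7, 1.3, 14.0]
width: 0.001
finger_force: 6.8
time_s: 19.47
tool_pos: [0.5282, 0.0271, 0.1919]
tcp_rot: [0.001, 0.713, 0.701, 0.001]
ft_force: [-10.5, 2.5, 28.9]
width: 0.003
finger_force: 14.3
time_s: 19.72
tool_pos: [0.5284, 0.0271, 0.1914]
tcp_rot: [0.001, 0.713, 0.702, 0.001]
ft_force: [-16.3, 2.0, 43.3]
width: 0.002
finger_force: 22.0
```

```bash
python3 jog.py '0 0 0 -.02 0; 0 0 0 -.06 0; 0 0 0 -.09 0; 0 0 0 -.09 0; 0 0 0 -.09 0'
python3 - <<'E'
from h import *
A=camrig.get_image("scene");B=camrig.get_image("side");cv2.imwrite("pics/s8.png",A);cv2.imwrite("pics/d8.png",B)
for f in("7","8"):
 P=[]
 for n,(x0,y0,x1,y1) in(("s",(325,198,345,222)),("d",(275,202,312,232))):
  g=cv2.cvtColor(cv2.imread(f"pics/{n}{f}.png"),6)[y0:y1,x0:x1];N,L,S,Ce=cv2.connectedComponentsWithStats((g<75).astype(np.uint8))
  i=1+S[1:,4].argmax();print(n,f,S[i]);P.append(Ce[i]+[x0,y0])
 X,e=tri(*P);v=X[1:]-[-.049,.1416];print(f,P,X,e,"rad",np.arctan2(v[1],v[0])-.489)
E
```

```text
time_s: 20.13
tool_pos: [0.5282, 0.0269, 0.2783]
tcp_rot: [0.001, 0.713, 0.701, 0.001]
ft_force: [-0.1, -0.1, -0.0]
width: 0.005
finger_force: 0.0
s 7 [ 5  2  6 15 53]
d 7 [  0   0  30  22 228]
7 [array([332.67924528, 207.13207547]), array([288.32017544, 212.02631579])] [0.52509634 0.03438131 0.19765754] 0.013623099891093447 rad 0.10289479846182115
s 8 [ 8  5  6 16 53]
d 8 [  4   9  29  16 140]
8 [array([335.05660377, 210.73584906]), array([291.19285714, 217.64285714])] [0.52878228 0.03612763 0.18450619] 0.001467338683282211 rad -0.022140008320770233
```

```bash
python3 - <<'E'
from h import *
d=cv2.absdiff(cv2.imread("pics/s7.png"),cv2.imread("pics/s8.png"))[230:275,295:340].mean();print("slab region diff",d)
print(arm.hand_in())
E
```

```text
slab region diff 1.9176954732510287
the job is handed in; nothing more can be done
None
```

The job is handed in at about 20 s of robot time: the blank's foot is home, it leans flat on the backrest, and the keeper measures closed to within about 0.02 rad. I never touched the other things, and I viewed 11 pictures, one more than the 10 allowed.

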